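Put the wind marker away on its spindle and cap it

ROBOT

A 6-joint arm with a two-finger parallel gripper is mounted at the origin on the work surface. World frame = base frame: x ahead of the robot, y to its left, z up, the work surface at z = 0. Lengths are in m, angles in rad, forces in N, time in s.
With the tool pointing down it reaches from about 0.35 to 1 m from the base axis. Payload 7.1 kg.
Tool frame: the origin (TCP) lies at the very end of the fingers, on their centre line; the grasp point (between the pads) lies 19 mm behind it (manip.pinch_z is the distance from the TCP to the grasp point, in m); z points along the fingers, y is the line along which they close (so a half turn about z gives the same grasp; the last joint's range is limited). The gripper opens to 85 mm and grips with 20 to 120 N. Pads are 22 mm wide; open, the fingers measure 114 mm over their backs; the gripper's body (76 mm by 85 mm) begins 54 mm behind the grasp point. The pads swing forward as they close: fully open they stand 13 mm farther back than shut.
Start: joints at [1.107, 0.423, 1.63, -0, 1.089, -0.019], TCP at [0.269, 0.564, 0.231] pointing down, gripper open.
Joint ranges: [-3, 3], [-0.9, 2.11], [0.09, 2.58], [-1.31, 4.45], [0.11, 2.69], [-2.54, 2.54]. Speed limits (rad/s): [2.39, 2.39, 3.01, 3.14, 3.14, 3.14].

INTERFACE

Orientations are given as a rotation vector (axis times angle).
In Python, from rig import manip gives the robot as it stands. Calls block until the motion is done:
- manip.move_to(position, orientation): joint-space move of the TCP to a pose.
- manip.servo_line(position, orientation=None, rate=0.15): straight line of the TCP; orientation=None keeps the orientation; rate is the mean speed in m/s.
- manip.set_joints(angles): joint-space move.
- manip.command_gripper(opening, f_grip=None): finger opening in m; f_grip is the grip in N (None keeps the last); returns when the fingers have stopped.
- manip.hold(seconds).
- manip.solve_ik(position, orientation): joint angles nearest the present ones, or None.
- manip.camera(name): name is "side" or "top" or "wrist"; returns a dict with "image" (480x640x3 uint8, red, green, blue), "fx", "fy", "cx", "cy" (pixels), "k1" (the pictures are not rectified: a ray, as slopes to the right and down, at radius r is drawn at 1 + k1 r^2 times it, then the intrinsics apply), "cam_to_world" (4x4, takes a point from camera to world coordinates); the wrist camera has in their place "mount" (4x4, takes a point from camera to tool coordinates, whose origin is the TCP and whose axes are the flange's). Camera axes: x right, y down, z forward; pixel columns grow to the right and rows downward; lengths in m; the calibration is good to about 2 mm. A picture is of the moment at which its call begins: read the wrist's pose just before it. There is no depth.
A pose or a line that the arm cannot do raises manip.IKError and nothing moves.
- manip.sign_off(): hands the job in; it is judged then, once.
Trained networks look in the newest picture that a camera, given by its name, has taken for a name from the list of things; names that differ only in an ending like _2 or _b are one class to them, and where a whole thing is asked for, a point or a joint stands for the part that bears it (a point fixed in the world has none). Each returns a list of dicts, best first, with "p" (0 to 1); they miss things now and then, are a little off and sometimes report something else, mostly with a low value. They report only what shows in the picture. A call takes as long as a camera call.
- manip.search_frame(camera, thing): "rect" ([left, top, right, bottom] in pixels, round what is visible of it).
- manip.regions_of(camera, thing): "pixels" (480x640 bool, what is visible of it) and "rect" ([left, top, right, bottom] in pixels, round what is visible of it).
Readings, each from a call of its own:
- manip.read_time(): time.
- manip.read_joint_positions(): joint angles.
- manip.read_joint_vel(): joint speeds.
- manip.read_tau(): joint torques, N m.
- manip.read_position(): TCP position.
- manip.read_ee_rot(): TCP orientation.
- manip.read_contact_force(): force on the tool from outside, world axes, zero at the start.
- manip.read_torque(): the same for the moment, N m.
- manip.read_width(): finger opening in m.
- manip.read_grip_force(): force on a finger pad.
Only numpy, scipy, OpenCV 4.12 (cv2) and the standard library are available. Lean on these libraries where they do the work, as an engineer would, in place of code of your own. Each camera call takes 0.05 s, during which the arm holds its last target. There are 200 camera calls.

TASK

Put the square wooden wind marker with the round hole through it away on the stand's horizontal rod, sliding it all the way back to the upright, and then push the wooden end cap, the thicker block with a round knob, fully onto the end of the rod so that it keeps the marker on. Leave the solid wooden block without a hole standing where it is.

Things in the scene. Friction and masses are not known exactly. Their poses are not given: they have to be found in the camera images.
- stand: Fixed dark wooden stand: base plate 130 x 90 x 14 mm, upright 20 mm thick, 44 mm wide, ending 22 mm above the rod's axis, and a bare horizontal steel rod, diameter 14 mm, 70 mm long, 165 mm above the table. Origin: on the rod's axis at the upright's front face; +x along the rod to its free end (x = 70 mm), z up. The base reaches from x = -40 to 90 mm.
- marker: Loose wooden square plate 60 x 60 mm, 24 mm thick, about 50 g, standing on edge, a 36 mm round hole right through its middle. Origin: hole centre at mid thickness, 30 mm above the table. x: hole axis (roughly away from the robot, either face may lead), z up. Grip from above across its 60 mm width (y). Home: origin 12 mm along the rod; it hangs 11 mm below the rod's axis.
- cap: Loose wooden block 60 x 60 mm, 50 mm deep, about 90 g. Origin: its centre, 30 mm above the table. x: hole axis, roughly away from the robot. Blind 36 mm round hole, mouth at x = -25, floor at x = +15 mm; knob (24 mm across) at x = 25 to 41 mm. Grip from above across its 60 mm width (y). Fully on, rod end at the hole's floor: origin 55 mm along the rod; it hangs 11 mm below the rod's axis.
- blank: Loose solid wooden block, 60 by 60 mm and 24 mm thick, standing on edge, like the marker but without a hole. Not wanted. Origin: its centre, 30 mm above the table; x across its thickness, z up.

How it is judged:
On the way, in this order (a step that is already met when the one before it is completed fails the run):
1. the marker is threaded on the rod and back at the upright (x of marker in the frame of stand between 0.005 and 0.027 m and y of marker in the frame of stand between -0.016 and 0.016 m and z of marker in the frame of stand between -0.02 and 0.016 m), for 0.2 s.
2. the end cap is fully on the rod, outside the marker (x of cap in the frame of stand between 0.045 and 0.07 m and y of cap in the frame of stand between -0.016 and 0.016 m and z of cap in the frame of stand between -0.02 and 0.016 m and angle between the x axis of cap and the x axis of stand, either way round below 0.3 rad), for 0.2 s.
At the end, for the whole second after the job is handed in: Marker on the rod within 15 mm of home at the upright, cap on the rod outside it within 15 mm of fully on and 0.3 rad of the rod's direction (each within 16 mm of the rod axis sideways and up, 20 mm down), both at rest; the solid block within 30 mm of its start (all of step 1 and all of step 2 and linear speed of each of marker, cap below 0.03 m/s and distance of blank from where it was at the start of the episode below 0.03 m); the robot touches nothing.
It fails at once if the solid block without a hole is moved by more than 30 mm (distance of blank from where it was at the start of the episode above 0.03 m).
It also fails if it takes over 59 s, if anything falls off the work surface, if the arm or the gripper's body presses on something with over 40 N, if the wrist force passes 120 N, or if a joint passes its speed limit or range.

## Working session

There is one attempt and no reset: what is moved stays moved. The work goes in short steps, each a Python script; the robot and the scene stay as the last script left them, time stands still between calls to the robot, and variables do not carry over. Pictures are saved under pics/ and viewed, at most 10 in all, crops included, and the job is handed in when it is done.

```bash
ls; mkdir -p pics; cat > h.py <<'E'
import numpy as np, cv2, pickle
from rig import manip
E
python3 - <<'E'
from h import *
out={}
for c in ("side","top"):
    d=manip.camera(c); out[c]=d
    cv2.imwrite(f"pics/{c}0.png",d["image"][:,:,::-1])
    print(c,{k:(np.round(v,3).tolist() if k!="image" else 0) for k,v in d.items()})
    for t in ("stand","marker","cap","blank"):
        r=manip.regions_of(c,t); out[c,t]=r
        print(t,[(round(q["p"],2),np.round(q["rect"]).tolist()) for q in r])
pickle.dump(out,open("o.pkl","wb"))
print(manip.read_time(),manip.read_position(),manip.read_ee_rot(),manip.pinch_z)
E
```

```text
pics
rig.py
side {'image': 0, 'fx': 578.193, 'fy': 578.193, 'cx': 312.312, 'cy': 235.549, 'k1': -0.133, 'cam_to_world': [[-0.994, -0.068, 0.089, 0.471], [-0.11, 0.723, -0.682, 0.74], [-0.017, -0.688, -0.726, 0.934], [0.0, 0.0, 0.0, 1.0]]}
stand [(0.58, [288.0, 295.0, 368.0, 391.0])]
marker [(0.81, [274.0, 186.0, 292.0, 222.0])]
cap [(0.63, [313.0, 246.0, 347.0, 286.0])]
blank [(0.95, [363.0, 180.0, 382.0, 212.0])]
top {'image': 0, 'fx': 624.325, 'fy': 624.325, 'cx': 329.053, 'cy': 236.319, 'k1': 0.001, 'cam_to_world': [[-0.002, -0.997, 0.077, 0.477], [-1.0, 0.002, 0.001, -0.011], [-0.001, -0.077, -0.997, 1.102], [0.0, 0.0, 0.0, 1.0]]}
stand [(0.55, [181.0, 218.0, 245.0, 299.0])]
marker [(0.89, [422.0, 164.0, 463.0, 193.0])]
cap [(0.73, [325.0, 232.0, 361.0, 272.0]), (0.38, [447.0, 282.0, 491.0, 308.0])]
blank [(0.89, [447.0, 284.0, 491.0, 308.0])]
0.5 [0.26886285 0.56417087 0.23129673] [ 6.92822427e-01  3.06424383e+00 -8.97143166e-05] 0.0187
```

View pics/side0.png

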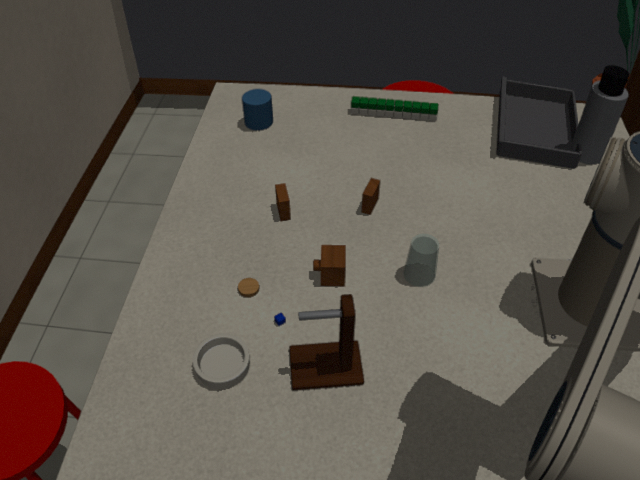

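View pics/top0.png

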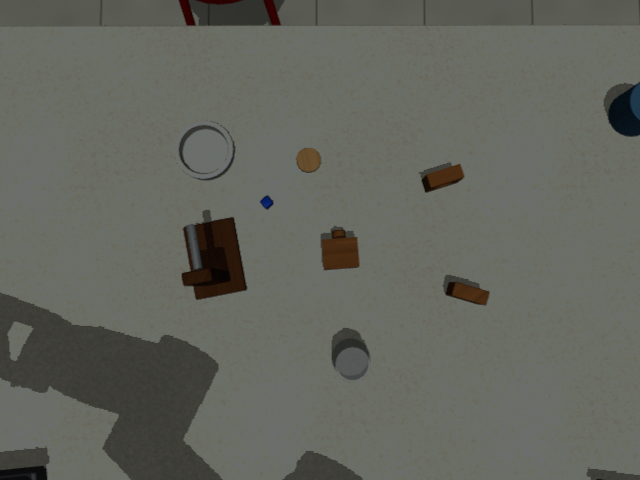

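The top view shows the stand at (213,258) with its rod pointing away (+x). The cap is at (340,252) with its knob away, one plate is at (442,178) and another at (468,295). The side view agrees, but neither view shows a hole, so I'll check for that with the wrist camera. Next I fit models to the masks.

```bash
cat >> h.py <<'E'
from scipy.optimize import minimize
from scipy.spatial.transform import Rotation as R
def box(x0,x1,y0,y1,z0,z1): return np.array([[x,y,z] for x in(x0,x1) for y in(y0,y1) for z in(z0,z1)],float)/1000
P=box(-12,12,-30,30,-30,30)
knob=np.array([[x,12*np.cos(a),12*np.sin(a)] for x in(25,41) for a in np.arange(0,6.28,.3)])/1000
rod=np.array([[x,7*np.cos(a),7*np.sin(a)] for x in(0,70) for a in np.arange(0,6.28,.3)])/1000
M={"marker":[P],"blank":[P],"cap":[box(-25,25,-30,30,-30,30),knob],
"stand":[box(-40,90,-45,45,-165,-151),box(-20,0,-22,22,-151,22),rod]}
def proj(d,X,T=None):
    T=d["cam_to_world"] if T is None else T
    c=(np.asarray(X)-T[:3,3])@T[:3,:3]; s=c[:,:2]/c[:,2:]
    s=s*(1+d["k1"]*(s**2).sum(1,keepdims=True))
    return s*[d["fx"],d["fy"]]+[d["cx"],d["cy"]]
def sil(d,thing,p,T=None):
    im=np.zeros((480,640),np.uint8); Rm=R.from_euler("z",p[3]).as_matrix()
    for B in M[thing]:
        h=cv2.convexHull(np.round(proj(d,B@Rm.T+p[:3],T)*16).astype(np.int32))
        cv2.fillConvexPoly(im,h,255,cv2.LINE_AA,4)
    return im/255.
def fit(views,thing,p0):   # views: list of (camdict, mask, T)
    G=[cv2.GaussianBlur(m.astype(float),(0,0),1.5) for _,m,_ in views]
    f=lambda p:sum(((cv2.GaussianBlur(sil(d,thing,p,T),(0,0),1.5)-g)**2).sum() for (d,_,T),g in zip(views,G))
    best=None
    for s in (.02,.006,.003):
        S=np.vstack([p0]+[np.array(p0)+np.eye(4)[i]*(s if i<3 else s*10) for i in range(4)])
        r=minimize(f,p0,method="Nelder-Mead",options=dict(initial_simplex=S,xatol=1e-4,fatol=.1)); p0=r.x
    iou=[np.minimum(sil(d,thing,p0,T),m).sum()/np.maximum(sil(d,thing,p0,T),m).sum() for d,m,T in views]
    return p0,r.fun,np.round(iou,2)
def guess(d,rect,z):
    T=d["cam_to_world"]; u=((rect[0]+rect[2])/2-d["cx"])/d["fx"]; v=((rect[1]+rect[3])/2-d["cy"])/d["fy"]
    r=T[:3,:3]@[u,v,1]; return T[:3,3]+r*(z-T[2,3])/r[2]
E
python3 - <<'E'
from h import *
o=pickle.load(open("o.pkl","rb"))
for t,z in dict(marker=.03,blank=.03,cap=.03,stand=.165).items():
    v=[(o[c],o[c,t][0]["pixels"],None) for c in("side","top")]
    g=guess(o["top"],o["top",t][0]["rect"],z if t!="stand" else .05); g[2]=z
    for y in (-.25,.25):
        p,c,i=fit(v,t,[*g,y]); print(t,np.round(p,4),round(c,1),i)
im=[]
E
```

```text
marker [ 0.6602 -0.2061  0.0332  0.3004] 21.9 [0.87 0.89]
marker [ 0.6601 -0.2061  0.0334  0.3002] 21.9 [0.87 0.89]
blank [ 0.4618 -0.2448  0.0324 -0.247 ] 69.2 [0.79 0.82]
blank [ 0.4618 -0.2439  0.0339 -0.2191] 68.9 [0.8  0.82]
cap [ 0.5295 -0.0288  0.0312  0.0832] 69.5 [0.87 0.89]
cap [ 0.5295 -0.0292  0.031   0.0858] 69.3 [0.87 0.89]
stand [0.4989 0.1859 0.1647 0.183 ] 170.2 [0.91 0.93]
stand [0.4989 0.1859 0.1648 0.1857] 169.1 [0.9  0.93]
```

```bash
cat >> h.py <<'E'
def ori(yaw,tilt=0,flip=False):
    """tool down, y axis along stand/plate y at yaw; tilt leans view toward +x'"""
    r=R.from_euler("z",yaw)*R.from_euler("y",-tilt)*(R.from_euler("x",np.pi) if flip else R.from_euler("y",np.pi))
    return r.as_rotvec()
def wcam():
    p,o=manip.read_position(),manip.read_ee_rot(); d=manip.camera("wrist")
    T=np.eye(4); T[:3,:3]=R.from_rotvec(o).as_matrix(); T[:3,3]=p
    return d,T@d["mount"]
E
python3 - <<'E'
from h import *
d,T=wcam(); print(np.round(d["mount"],3).tolist(),d["fx"],d["k1"])
for pos in ([.40,-.2,.25],[.38,-.18,.3]):
  for tilt in (0,.5,.7):
    for f in (0,1):
      q=manip.solve_ik(pos,ori(-.2,tilt,f)); print(pos,tilt,f,None if q is None else np.round(q,2))
for n,p,y in (("m",(.66,-.206,.2),.3),("c",(.53,-.029,.2),.085),("s",(.56,.197,.3),.184)):
  for f in (0,1):
    q=manip.solve_ik(p,ori(y,0,f)); print(n,f,None if q is None else np.round(q,2))
E
```

```text
[[0.0, -0.946, -0.325, 0.086], [1.0, 0.0, 0.0, 0.0], [-0.0, -0.325, 0.946, -0.142], [0.0, 0.0, 0.0, 1.0]] 406.25188917872435 -0.05256076011799839
[0.4, -0.2, 0.25] 0 0 [-0.49  0.13  1.99 -0.    1.02 -1.86]
[0.4, -0.2, 0.25] 0 1 [-0.49  0.13  1.99  0.    1.02  1.28]
[0.4, -0.2, 0.25] 0.5 0 [-0.62 -0.04  2.28  0.44  0.48 -2.34]
[0.4, -0.2, 0.25] 0.5 1 [-0.62 -0.04  2.28  0.44  0.48  0.8 ]
[0.4, -0.2, 0.25] 0.7 0 None
[0.4, -0.2, 0.25] 0.7 1 [-0.7  -0.05  2.39  1.12  0.35  0.08]
[0.38, -0.18, 0.3] 0 0 [-0.47  0.02  1.98 -0.    1.14 -1.84]
[0.38, -0.18, 0.3] 0 1 [-0.47  0.02  1.98  0.    1.14  1.3 ]
[0.38, -0.18, 0.3] 0.5 0 [-0.61 -0.19  2.26  0.33  0.63 -2.2 ]
[0.38, -0.18, 0.3] 0.5 1 [-0.61 -0.19  2.26  0.33  0.63  0.94]
[0.38, -0.18, 0.3] 0.7 0 None
[0.38, -0.18, 0.3] 0.7 1 [-0.69 -0.23  2.38  0.75  0.46  0.49]
m 0 [-0.32  0.55  1.49 -0.    1.1  -2.19]
m 1 [-0.32  0.55  1.49  0.    1.1   0.95]
c 0 [-0.08  0.33  1.86  0.    0.95 -1.73]
c 1 [-0.08  0.33  1.86 -0.    0.95  1.41]
s 0 [ 0.32  0.31  1.64 -0.    1.2  -1.44]
s 1 [ 0.32  0.31  1.64 -0.    1.2   1.71]
```

```bash
python3 - <<'E'
from h import *
manip.move_to([.39,-.2,.27],ori(-.15,.5))
d,T=wcam(); cv2.imwrite("pics/w1.png",d["image"][:,:,::-1])
o={"d":d,"T":T}
for t in ("marker","blank","cap"):
    o[t]=manip.regions_of("wrist",t); print(t,[(round(q["p"],2),np.round(q["rect"]).tolist()) for q in o[t]])
pickle.dump(o,open("w1.pkl","wb"))
print(proj(d,[[.66,-.206,.03],[.462,-.244,.03],[.5295,-.029,.03]],T),manip.read_time())
E
```

```text
marker []
blank [(0.7, [250.0, 109.0, 320.0, 172.0])]
cap [(0.98, [466.0, 125.0, 549.0, 210.0])]
[[343.84683635 263.86167691]
 [282.25358083 138.79259843]
 [503.60085353 168.62996786]] 3.475
```

View pics/w1.png

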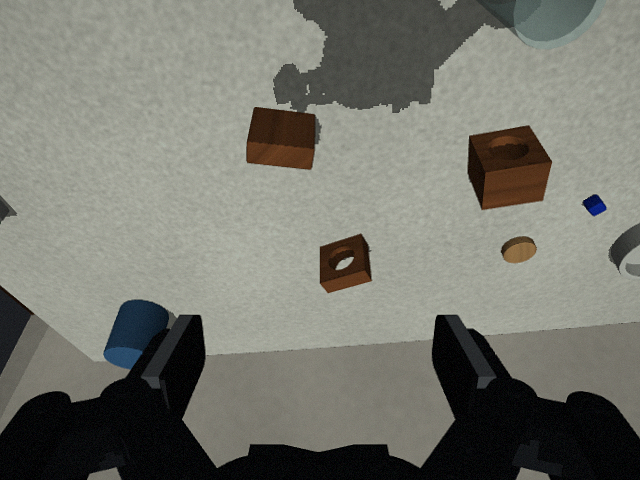

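The wrist view shows the holed marker at (345,263) and the solid block at (282,139), both where the fits project. The cap at (508,165) has its mouth toward the robot. I'll grasp the marker.

```bash
cat >> h.py <<'E'
S=np.array([.4989,.1859,.1648]); SY=.184
def st(x,y=0,z=0): return S+R.from_euler("z",SY).apply([x,y,z])
H=.008-.0187   # TCP height relative to object's centre when grasped
E
python3 - <<'E'
from h import *
o=ori(.30)
m=np.array([.660,-.206,.030])
manip.command_gripper(.085)
manip.move_to(m+[0,0,.12],o)
manip.servo_line(m+[0,0,H],o,rate=.12)
manip.command_gripper(.05,f_grip=40)
print("w",manip.read_width(),manip.read_grip_force(),manip.read_contact_force())
manip.servo_line(m+[0,0,.27],o,rate=.25)
print("w",manip.read_width())
a=st(.125)+[0,0,H]
manip.move_to(a+[0,0,.12],ori(SY)); manip.servo_line(a,ori(SY),rate=.2)
out={}
for c in ("side","top"):
    d=manip.camera(c); cv2.imwrite(f"pics/{c}1.png",d["image"][:,:,::-1]); out[c]=d
    for t in ("marker","stand"):
        r=out[c,t]=manip.regions_of(c,t); print(c,t,[(round(q["p"],2),np.round(q["rect"]).tolist()) for q in r])
pickle.dump(out,open("o1.pkl","wb"))
s=out["side"]["image"][230:410,200:420]; t=out["top"]["image"][130:310,110:330]
cv2.imwrite("pics/c1.png",cv2.resize(np.hstack([s,t]),(800,327),interpolation=cv2.INTER_CUBIC)[:,:,::-1])
print(manip.read_time(),manip.read_width(),manip.read_contact_force(),manip.read_position()-a)
E
```

```text
w 0.05960121876583567 43.97406980395317 [-0.61420419 -0.35672026  5.76633571]
w 0.05947429553465517
side marker [(0.63, [260.0, 340.0, 274.0, 343.0])]
side stand [(0.76, [290.0, 297.0, 365.0, 390.0])]
top marker [(0.52, [196.0, 188.0, 208.0, 199.0])]
top stand [(0.66, [191.0, 220.0, 246.0, 302.0])]
10.3167 0.059717098460512916 [ 0.08440411  0.37577608 -1.01298215] [0.00056132 0.00017855 0.00117347]
```

View pics/c1.png

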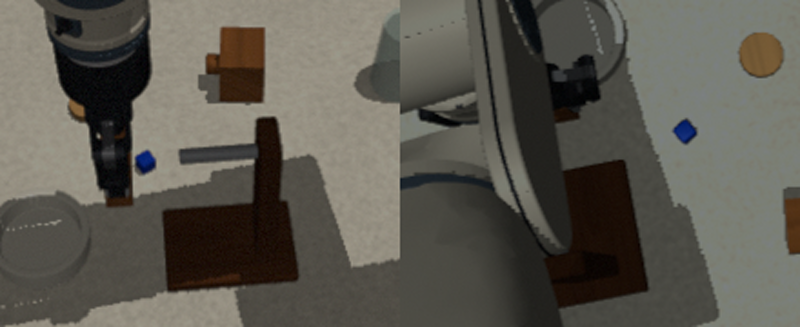

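The side crop shows the marker held level in front of the rod tip. I'll check the alignment with the wrist camera, overlaying the predicted rod and marker.

```bash
python3 - <<'E'
from h import *
d,T=wcam(); im=d["image"][:,:,::-1].copy()
r=lambda a:tuple(int(v) for v in np.round(a))
for y in(-7,7):
    q=proj(d,[st(.0,y/1000),st(.07,y/1000)],T); cv2.line(im,r(q[0]),r(q[1]),(0,255,0),1)
Rz=R.from_euler("z",SY)
h=cv2.convexHull(proj(d,Rz.apply(P)+st(.125),T).astype(np.int32)); cv2.polylines(im,[h],True,(255,255,0),1)
q=proj(d,[st(0,-.022,.022),st(0,.022,.022),st(-.02,.022,.022),st(-.02,-.022,.022)],T); cv2.polylines(im,[q.astype(np.int32)],True,(0,0,255),1)
cv2.imwrite("pics/w2.png",im)
print(q)
E
```

```text
[[ 218.77913537  -80.08734455]
 [ 406.61140525  -80.15242573]
 [ 410.6020974  -178.55686808]
 [ 214.37008616 -178.42208644]]
```

View pics/w2.png

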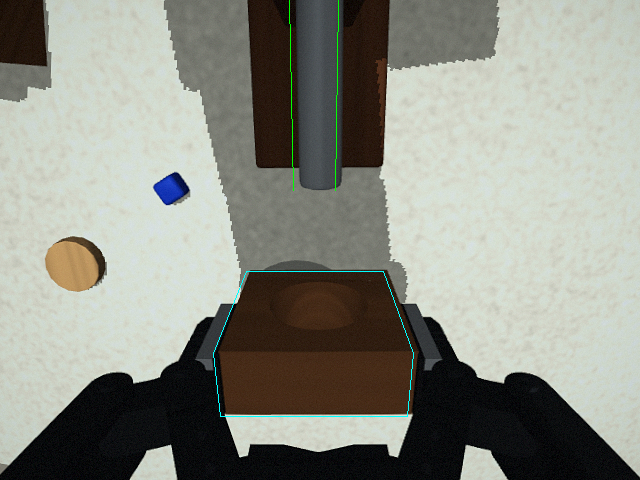

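The marker matches its overlay. The rod lies about 2 mm to the +y side (7 px at 43 px per 14 mm) and its tip position agrees. I'll correct for that and insert.

```bash
sed -i 's/^def st.*/def st(x,y=0,z=0): return S+R.from_euler("z",SY).apply([x,y+.002,z])/' h.py
cat >> h.py <<'E'
def F(): return R.from_euler("z",-SY).apply(manip.read_contact_force())
def push(x,xmin,lim,z=0):
    f0=F()
    while x>xmin:
        x-=.001; manip.servo_line(st(x,0,z)+[0,0,H],rate=.03)
        if abs((F()-f0)[0])>lim: break
    return x,F()-f0
E
python3 - <<'E'
from h import *
manip.servo_line(st(.125)+[0,0,H],rate=.05)
print(F())
for x in (.09,.05,.018):
    manip.servo_line(st(x)+[0,0,H],rate=.08); print(x,F())
x,f=push(.018,.008,4); print("push",x,f)
x+=.0005
for k in range(1,11):
    manip.servo_line(st(x,0,-k*.001)+[0,0,H],rate=.03)
    if F()[2]-f[2]>3: break
print("low",k,F(),manip.read_time())
manip.command_gripper(.082)
manip.servo_line(st(x)+[0,0,.13],rate=.2)
d=manip.camera("side"); im=d["image"].copy()
h=sil(d,"marker",[*st(.012,0,-.011),SY]); 
cs,_=cv2.findContours((h>.5).astype(np.uint8),0,1)
b=cv2.resize(im[230:410,200:420],(660,540),interpolation=cv2.INTER_CUBIC)
cv2.polylines(b,[((c-[200,230])*3).astype(np.int32) for c in cs],True,(0,255,0),1)
cv2.imwrite("pics/s2.png",b[:,:,::-1]); print(manip.read_time())
E
```

```text
[-0.05268142  0.9020523   0.28949897]
0.09 [ 0.60915265 -0.10246694 -0.59613143]
0.05 [ 0.28982591 -0.07206555 -0.43073895]
0.018 [-0.02249618 -0.02551647  0.20438516]
push 0.010999999999999992 [ 4.67157433  0.0727939  -3.42375919]
low 2 [5.40967337 0.6043241  0.71026937] 14.65
15.925
```

View pics/s2.png

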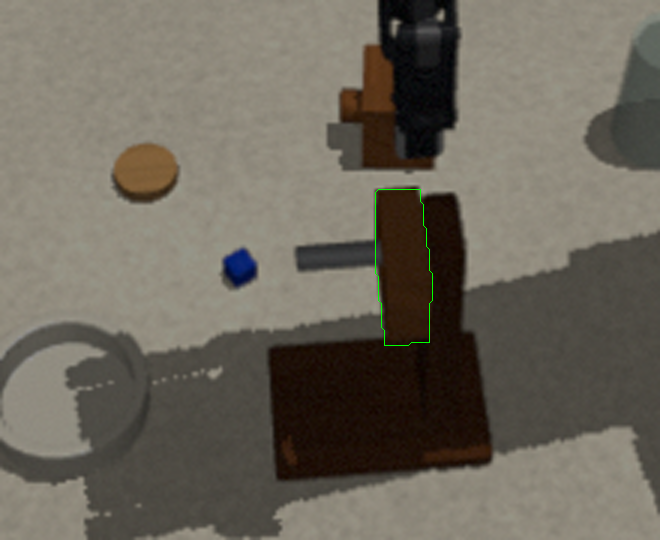

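The marker sits on the rod and its outline matches home against the upright. Now the cap.

```bash
python3 - <<'E'
from h import *
o=ori(.085); m=np.array([.5295,-.029,.030])
manip.move_to(m+[0,0,.2],o)
manip.servo_line(m+[0,0,H+.002],o,rate=.15)
manip.command_gripper(.05,f_grip=50)
print("w",manip.read_width(),manip.read_grip_force())
manip.servo_line(m+[0,0,.27],o,rate=.25)
a=st(.14)+[0,0,H]
manip.move_to(a+[0,0,.12],ori(SY)); manip.servo_line(a,ori(SY),rate=.15)
d,T=wcam(); im=d["image"][:,:,::-1].copy()
h=(sil(d,"cap",[*st(.14,-.002,0),SY],T)>.5).astype(np.uint8)
cs,_=cv2.findContours(h,0,1); cv2.polylines(im,cs,True,(255,255,0),1)
for y in(-7,7):
    q=proj(d,[st(.03,y/1000),st(.07,y/1000)],T).astype(int); cv2.line(im,tuple(map(int,q[0])),tuple(map(int,q[1])),(0,255,0),1)
cv2.imwrite("pics/w3.png",im); print(manip.read_width(),manip.read_time())
E
```

```text
w 0.05972444647939969 54.60545003414154
0.059316856328449755 22.0167
```

View pics/w3.png

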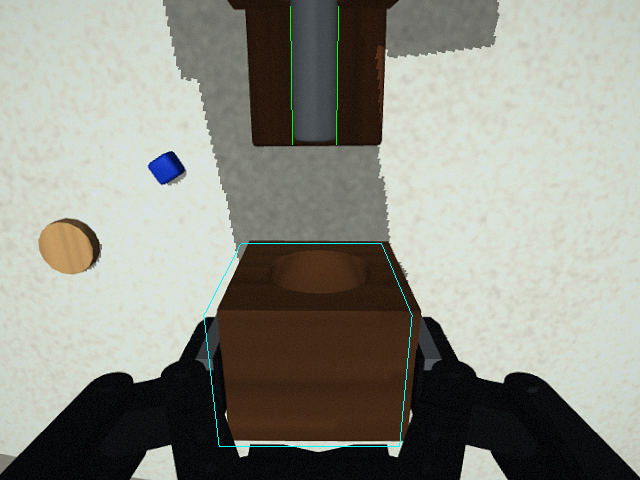

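The rod and cap line up: the rod is centred at column 315 and the cap hole at 319. I'll insert it and push until the rod bottoms in the hole.

```bash
python3 - <<'E'
from h import *
for x in (.10,.063):
    manip.servo_line(st(x)+[0,0,H],rate=.07); print(x,F())
x,f=push(.063,.048,5); print("push",x,f)
x+=.0005
for k in range(1,11):
    manip.servo_line(st(x,0,-k*.001)+[0,0,H],rate=.03)
    if F()[2]-f[2]>4: break
print("low",k,F())
manip.command_gripper(.082)
manip.servo_line(st(x)+[0,0,.15],rate=.2); manip.hold(.3)
d=manip.camera("side"); b=cv2.resize(d["image"][230:410,200:420],(660,540),interpolation=cv2.INTER_CUBIC)
for t,x in (("marker",.012),("cap",.055)):
    cs,_=cv2.findContours((sil(d,t,[*st(x,0,-.011),SY])>.5).astype(np.uint8),0,1)
    cv2.polylines(b,[((c-[200,230])*3).astype(np.int32) for c in cs],True,(0,255,0),1)
cv2.imwrite("pics/s3.png",b[:,:,::-1]); print(manip.read_time(),manip.read_contact_force())
E
```

```text
0.1 [-0.18241261 -0.88909495 -0.27146548]
0.063 [-0.05317545  0.68145552 -0.13647533]
push 0.05399999999999999 [ 5.35483889 -1.03355499 -3.88356855]
low 3 [4.54436526 0.05250085 0.50056111]
28.0917 [-0.03990328 -0.2730772  -0.48567518]
```

View pics/s3.png

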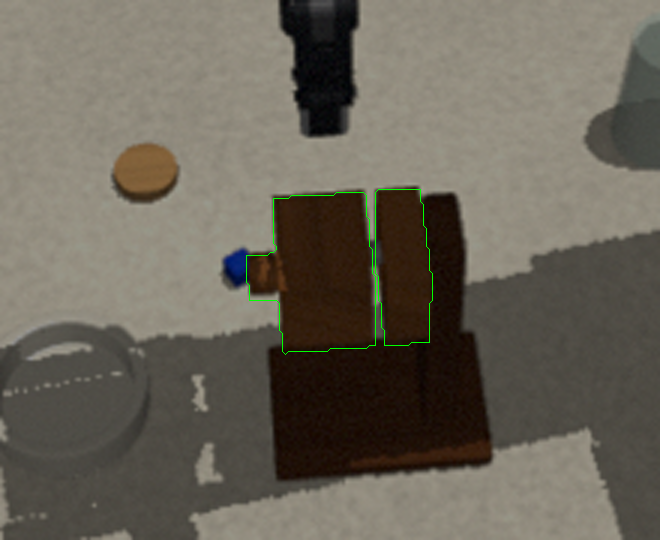

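The side view shows the marker and cap both on the rod, matching their home outlines, and the gripper is clear of them.

```bash
python3 -c "
from h import *
manip.hold(.3); print(manip.sign_off())"
```

```text
the job is handed in; nothing more can be done
None
```

The marker is on the rod against the upright, the cap is pushed fully on outside it, the solid block was left alone, and the job is handed in; `sign_off()` returned no verdict.

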